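# Sweep the offcuts off the cutting mat into the scrap tray

## Task

Clear the cutting mat: with the fingertips, sweep the three offcuts (the plywood piece, the blue block and the wooden disc) along the mat through the tray's open side until each lies wholly inside the red-walled scrap tray. Keep them sliding on the surface, do not pick any of them up. Leave the little model house standing where it is on the mat, and do not disturb the tape roll or the glue bottle.

Things in the scene. Friction and masses are not known exactly. Their poses are not given: they have to be found in the camera images.
- mat: green self-healing cutting mat with yellow grid, 280 (its x) by 320 (its y) by 3 mm thick, fixed flat on the table. Origin: centre of its underside; its +y end adjoins the scrap tray.
- tray: low scrap tray fixed against the mat's +y end, its axes parallel to the mat's; 256 (its x) by 110 (its y) mm, aluminium floor 2 mm thick (1 mm lower than the mat's top, no lip), red walls 3 mm thick and 30 mm high on three sides (its -x, +x and +y sides). The side towards its -y is open and meets the mat's edge at y = -55 mm. Origin: centre of its underside.
- offcut_ply: loose plywood offcut, 36 (x) by about 26 (y) by 15 mm high, with a 12 by 10 mm notch out of one corner, 20 to 45 g, lying on the mat at any yaw. Origin: about the centre of its underside.
- offcut_blue: loose blue plastic block offcut, 30 (x) by 26 (y) by 16 mm high, 20 to 45 g, lying on the mat at any yaw. Origin: centre of its underside.
- offcut_disc: loose disc cut off a dark wooden dowel, diameter 30 mm, 14 mm high, lying flat on the mat, 15 to 35 g. Origin: centre of its underside.
- house: finished model house, white walls and orange gable roof, about 34 (x) by 34 (y) mm and 40 mm high, loose, standing on the mat among the offcuts (these four stand in lanes about 65 mm apart across the mat's x, in any order). It must stay where it is. Origin: centre of its underside, z up.
- tape: loose cardboard-coloured tape roll standing flat on the table beyond the mat's -y end, outer diameter 84 mm, 48 mm high. Origin: centre of its underside. To be left alone.
- glue: loose white glue bottle with an orange cap, diameter 50 mm, 130 mm high, upright on the table on the robot's right. Origin: centre of its underside. To be left alone.

How it is judged (in metres and radians):
At the end, for the whole second after the job is handed in: All three offcuts lie on the scrap tray's floor between its walls, at rest, each centre at least 15 mm past the tray's open edge; the model house stands upright within 15 mm of where it was (y of offcut_ply in the frame of tray between -0.04 and 0.055 m and x of offcut_ply in the frame of tray between -0.125 and 0.125 m and z of each of offcut_ply, offcut_blue, offcut_disc in the frame of tray below 0.023 m and linear speed of each of offcut_ply, offcut_blue, offcut_disc below 0.02 m/s and y of offcut_blue in the frame of tray between -0.04 and 0.055 m and x of offcut_blue in the frame of tray between -0.125 and 0.125 m and y of offcut_disc in the frame of tray between -0.04 and 0.055 m and x of offcut_disc in the frame of tray between -0.125 and 0.125 m and distance of house from where it was at the start of the episode below 0.015 m and angle between house's own z axis and vertical below 0.2 rad); the robot touches nothing.
It fails at once if an offcut is lifted (its underside more than 25 mm above the table) (height (world z) of any of offcut_ply, offcut_blue, offcut_disc above 0.025 m).
It fails at once if the model house is moved by more than 15 mm or tipped (distance of house from where it was at the start of the episode above 0.015 m or angle between house's own z axis and vertical above 0.3 rad).
It fails at once if the tape roll or the glue bottle is moved by more than 20 mm or tipped ((distance of tape from where it was at the start of the episode above 0.02 m or angle between tape's own z axis and vertical above 0.3 rad) or (distance of glue from where it was at the start of the episode above 0.02 m or angle between glue's own z axis and vertical above 0.3 rad)).
It also fails if it takes over 72 s, if anything falls off the work surface, if the arm or the gripper's body presses on something with over 40 N, if the wrist force passes 120 N, or if a joint passes its speed limit or range.

## Robot

A 7-joint arm with a two-finger parallel gripper is mounted at the origin on the work surface. World frame = base frame: x ahead of the robot, y to its left, z up, the work surface at z = 0. Lengths are in mm, angles in rad, forces in N, time in s.
With the tool pointing down it reaches from about 350 to 900 mm from the base axis. Payload 7.2 kg.
Tool frame: the origin (TCP) lies midway between the tips of the shut fingers; the grasp point (between the pads) lies 19 mm behind it; z points along the fingers, y is the line along which they close (so a half turn about z gives the same grasp; the last joint's range is limited). The gripper opens to 88 mm and grips with 3 to 60 N. Pads are 20 mm wide; open, the fingers measure 115 mm over their backs; the gripper's body (75 mm by 178 mm) begins 61 mm behind the grasp point.
Start: joints at [1.1, 0.411, -0.013, 1.596, 0.006, 1.134, -0.082], TCP at [244.986, -574.988, 222.653] pointing down, gripper open.
Joint ranges: [-2.95, 2.95], [-0.29, 1.99], [-1.47, 1.44], [0.14, 2.54], [-1.03, 4.17], [0.13, 1.85], [-2.86, 2.86]. Speed limits (rad/s): [2.39, 2.39, 3.01, 3.01, 3.14, 3.14, 3.14].

## Interface

Orientations are given as a unit quaternion [w, x, y, z].
In Python, from station import manip gives the robot as it stands.
- The arm moves only by the shell command python3 -m crank 'ROWS' [FORCE]. ROWS is JSON, a list of rows, each a list of 5 numbers: the gripper's target within -1 to 1 (shut at 1, half-way at 0, fully open at -1), then the shift along the tool's x, y, z in m, then the turn about the tool's z in rad. A call has 1 to 12 rows; each row shifts and turns the commanded pose from where the row before left it, along the tool's axes as they then stand; what a row does not reach is not made up. A row lasts 1/10 s, in which the tool goes at most 50 mm and 8.59 degrees, less where a joint would pass 70% of its speed; a pose out of reach is approached as far as the arm can. A call with a gripper value outside its range is refused whole. The fingers move at their own pace and stop on an object; FORCE is the grip in N (left out, the last holds). Time passes only in rows, so rows that do not move let the fingers close. It gives the time, the measured TCP pose, the force, the opening and the grip force at its end, in the units of the state.
- manip.get_state(): the state, without advancing time (a new reading comes with each control period).
- manip.read_camera(name): name is "scene" or "top"; returns a dict with "frame" (400x640x3 uint8, red, green, blue), "mtx" (3x3 intrinsics, pixels), "world_to_cam" (4x4, takes a point from world to camera coordinates). Camera axes: x right, y down, z forward; pixel columns grow to the right and rows downward; lengths in mm; the calibration is good to about 2 mm. A picture is of the moment at which its call begins. There is no depth.
- manip.hand_in(): hands the job in; it is judged then, once.
The state is a dict: "clock": time; "joint_pos": joint angles; "joint_velocities": joint speeds; "joint_torque": joint torques, N m; "tcp_pos": TCP position; "tcp_rot": TCP orientation; "ft_force": force on the tool from outside, world axes, zero at the start; "ft_torque": the same for the moment, N m; "finger_gap": finger opening in mm; "grasp_force": force on a finger pad.
Only numpy, scipy, OpenCV 4.12 (cv2) and the standard library are available. Lean on these libraries where they do the work, as an engineer would, in place of code of your own. Each camera call takes 0.05 s, during which the arm holds its last target. There are 200 camera calls.

## Working session

There is one attempt and no reset: what is moved stays moved. The work goes in short steps, Python scripts to look and compute and a shell command to move; the robot and the scene stay as the last step left them, time stands still between calls to the robot, and variables do not carry over. Pictures are saved under pics/ and viewed, at most 10 in all, crops included, and the job is handed in when it is done.

```bash
mkdir -p pics; ls; python3 - <<'E'
from station import manip
import cv2
s=manip.get_state();print({k:s[k] for k in("clock","tcp_pos","tcp_rot","finger_gap")})
for n in("top","scene"):
    c=manip.read_camera(n);cv2.imwrite(f"pics/{n}0.png",c["frame"][:,:,::-1]);print(c["mtx"],c["world_to_cam"])
E
```

```text
pics
{'clock': 0.0, 'tcp_pos': array([ 244.7528781 , -574.54301667,  221.81755938]), 'tcp_rot': array([-7.66162810e-04,  9.79785995e-01,  2.00046925e-01, -2.13528994e-04]), 'finger_gap': 87.86773463265637}
[[428.94418025   0.         317.45891929]
 [  0.         428.94418025 198.31502714]
 [  0.           0.           1.        ]] [[ 9.52471631e-02 -9.95445469e-01  4.03694860e-03 -1.22587148e+02]
 [-9.75064144e-01 -9.41120746e-02 -2.00979681e-01  5.50169811e+02]
 [ 2.00444239e-01  1.52064607e-02 -9.79587092e-01  1.00441617e+03]
 [ 0.00000000e+00  0.00000000e+00  0.00000000e+00  1.00000000e+00]]
[[420.70693094   0.         323.89003439]
 [  0.         420.70693094 194.82614766]
 [  0.           0.           1.        ]] [[ 8.33192781e-02  9.96501978e-01 -6.45801731e-03  3.87933725e+01]
 [ 8.27293895e-01 -7.27814611e-02 -5.57034711e-01 -4.46650281e+02]
 [-5.55556216e-01  4.10690517e-02 -8.30464102e-01  1.15462691e+03]
 [ 0.00000000e+00  0.00000000e+00  0.00000000e+00  1.00000000e+00]]
```

View pics/top0.png

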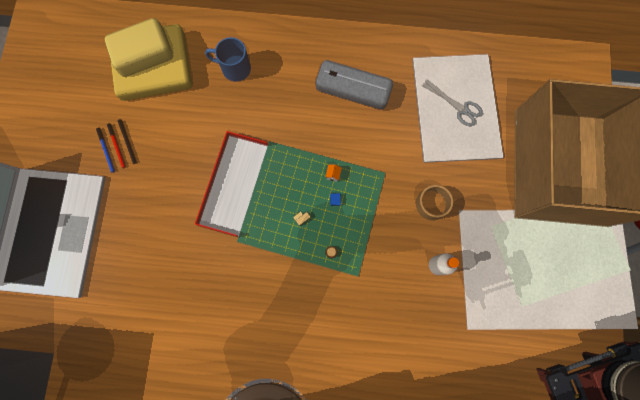

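The top view shows the tray at left (about 198–268, 133–237) and the mat's corners near (267,142), (385,172), (360,276) and (238,240). The house is at (333,172), blue at (337,199), ply at (302,218), disc at (332,252), tape at (435,201) and glue at (445,264).

```bash
cat > h.py <<'E'
import numpy as np,cv2
from station import manip
def ray(c,uv,z):
    R=c["world_to_cam"][:3,:3];t=c["world_to_cam"][:3,3]
    o=-R.T@t;d=R.T@np.linalg.inv(c["mtx"])@[uv[0],uv[1],1]
    return (o+d*(z-o[2])/d[2])[:2]
def rect(c,z=3,x0=350,x1=800,y0=-250,y1=300,s=1.3): # top-down map at height z: col=-y,row=-x
    q=np.array([[x1,y1],[x1,y0],[x0,y0],[x0,y1]],float)
    P=np.c_[q,np.full(4,z),np.ones(4)]@c["world_to_cam"].T
    p=P[:,:3]@c["mtx"].T;p=p[:,:2]/p[:,2:]
    w,h=int((y1-y0)*s),int((x1-x0)*s)
    M=cv2.getPerspectiveTransform(p.astype(np.float32),np.float32([[0,0],[w,0],[w,h],[0,h]]))
    im=cv2.warpPerspective(c["frame"],M,(w,h),flags=cv2.INTER_CUBIC)[:,:,::-1].copy()
    for x in range(x0,x1,50): cv2.putText(im,str(x),(0,int((x1-x)*s)),0,.35,(255,255,255));cv2.line(im,(0,int((x1-x)*s)),(w,int((x1-x)*s)),(200,200,200),1)
    for y in range(y0,y1,50): cv2.putText(im,str(y),(int((y1-y)*s),10),0,.35,(255,255,255));cv2.line(im,(int((y1-y)*s),0),(int((y1-y)*s),h),(200,200,200),1)
    return im
E
python3 - <<'E'
from h import *
c=manip.read_camera("top")
for n,uv,z in[("matTL",(267,142),3),("matTR",(385,172),3),("matBR",(360,276),3),("matBL",(238,240),3),("house",(333,172),30),("blue",(337,199),19),("ply",(302,218),18),("disc",(332,252),17),("tape",(435,201),48),("glue",(454,263),130)]:print(n,ray(c,uv,z).round())
cv2.imwrite("pics/r0.png",rect(c,17,420,760,-180,260,1.7))
E
```

```text
matTL [710.  80.]
matTR [ 658. -239.]
matBR [ 383. -194.]
matBL [443. 122.]
house [ 637. -102.]
blue [ 570. -119.]
ply [513. -35.]
disc [ 434. -118.]
tape [ 582. -361.]
glue [ 427. -388.]
```

View pics/r0.png

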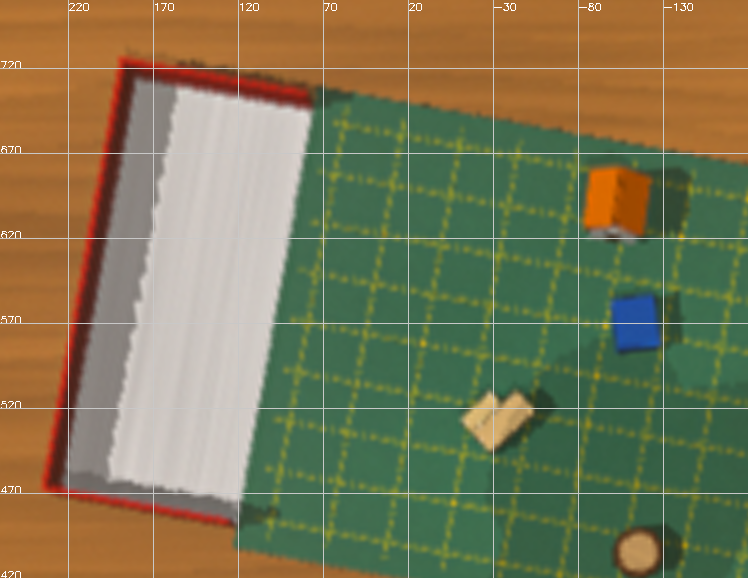

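The rectified view (labels are world x and y) puts the house at (637,-102), blue (571,-117), ply (514,-33) and disc (435,-116). Their sizes and the ~65 mm lanes fit what was given. The mat's yaw is about -10°, so with tool x turned along mat +y, tool y lies along mat +x.

```bash
cat >> h.py <<'E'
a=np.radians(-9.8);V=np.array([np.cos(a),np.sin(a)]);U=np.array([-V[1],V[0]]);C=np.array([548.5,-58])
def uv(p): d=np.array(p[:2])-C;return (round(d@U,1),round(d@V,1))
def st():
    s=manip.get_state();q=s["tcp_rot"];print("t",s["clock"],"u,v",uv(s["tcp_pos"]),"z",round(s["tcp_pos"][2],1),"yaw x",round(np.degrees(2*np.arctan2(q[2],q[1])),1),"gap",round(s["finger_gap"],1),"F",s["ft_force"].round(1))
E
python3 -m crank '[[0.55,0,0,0,-0.142],[0.55,0,0,0,-0.142],[0.55,0,0,0,-0.142],[0.55,0,0,0,-0.142],[0.55,0,0,0,-0.142],[0.55,0,0,0,-0.142],[0.55,0,0,0,-0.142],[0.55,0,0,0,0],[0.55,0,0,0,0]]' 20
python3 -c "
from h import *
st();print({k:uv(p) for k,p in dict(house=(637,-102),blue=(571,-117),ply=(514,-33),disc=(435,-116)).items()})"
```

```text
clock: 1.05
tcp_pos: [244.8, -574.9, 222.4]
tcp_rot: [-0.0, 0.767, 0.641, 0.0]
ft_force: [0.1, 1.0, 0.2]
finger_gap: 21.3
grasp_force: 0.0
t 1.05 u,v (np.float64(-561.1), np.float64(-211.3)) z 222.4 yaw x 79.8 gap 21.3 F [0.1 1.  0.2]
{'house': (np.float64(-28.3), np.float64(94.7)), 'blue': (np.float64(-54.3), np.float64(32.2)), 'ply': (np.float64(18.8), np.float64(-38.3)), 'disc': (np.float64(-76.5), np.float64(-102.0))}
```

```bash
python3 -m crank '[[0.55,0.045,0.0145,0,0],[0.55,0.045,0.0145,0,0],[0.55,0.045,0.0145,0,0],[0.55,0.045,0.0145,0,0],[0.55,0.045,0.0145,0,0],[0.55,0.045,0.0145,0,0],[0.55,0.045,0.0145,0,0],[0.55,0.045,0.0145,0,0],[0.55,0.045,0.0145,0,0],[0.55,0.045,0.0145,0,0],[0.55,0.042,0.0145,0,0],[0.55,0.042,0.0135,0,0]]' >/dev/null
python3 -m crank '[[0.55,0,0,0,0],[0.55,0,0,0.04,0],[0.55,0,0,0.04,0],[0.55,0,0,0.04,0],[0.55,0,0,0.04,0],[0.55,0,0,0,0],[0.55,0,0,0,0]]'
python3 -c "
from h import *
st()
cv2.imwrite('pics/s1.png',manip.read_camera('scene')['frame'][:,:,::-1])"
```

```text
clock: 2.95
tcp_pos: [507.6, -79.2, 63.0]
tcp_rot: [-0.001, 0.766, 0.642, -0.0]
ft_force: [1.0, -0.2, 1.5]
finger_gap: 19.5
grasp_force: 0.0
t 2.95 u,v (np.float64(-27.9), np.float64(-36.7)) z 63.0 yaw x 79.9 gap 19.5 F [ 1.  -0.2  1.5]
```

View pics/s1.png

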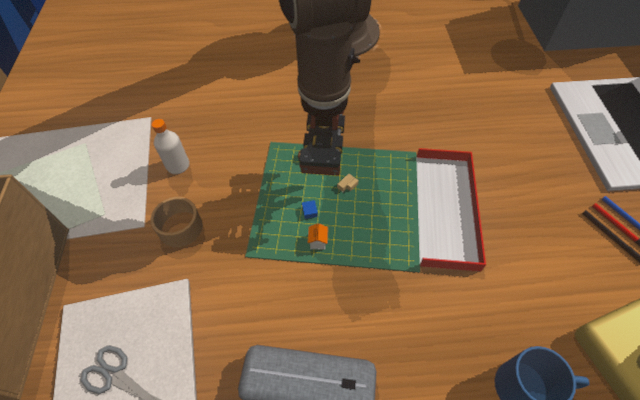

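The scene view shows the arm over the mat behind the ply piece (347,183). Blue (310,209) and the house (318,237) are clear of it, and the tray is at right. Lowering and sweeping the ply.

```bash
python3 -m crank '[[0.55,0,0,0.03,0],[0.55,0,0,0.025,0],[0.55,0,0,0,0],[0.55,0,0,0,0]]'
python3 -m crank '[[0.55,0.012,0,0,0],[0.55,0.015,0,0,0],[0.55,0.015,0.001,0,0],[0.55,0.015,0.001,0,0],[0.55,0.015,0.001,0,0],[0.55,0.015,0.001,0,0],[0.55,0.015,0.001,0,0],[0.55,0.015,0.001,0,0],[0.55,0.015,0.001,0,0],[0.55,0.015,0.001,0,0]]'
python3 -c "
from h import *
st()
cv2.imwrite('pics/r1.png',rect(manip.read_camera('top'),17,420,760,-180,260,1.7))"
```

```text
clock: 3.4
tcp_pos: [509.0, -79.2, 9.5]
tcp_rot: [0.001, 0.766, 0.643, 0.001]
ft_force: [-0.4, -0.1, 0.4]
finger_gap: 20.2
grasp_force: 0.0
clock: 4.4
tcp_pos: [541.4, 65.6, 7.6]
tcp_rot: [-0.0, 0.766, 0.643, -0.0]
ft_force: [-0.4, -1.4, 1.2]
finger_gap: 19.9
grasp_force: 0.5
t 4.4 u,v (np.float64(120.6), np.float64(-28.1)) z 7.6 yaw x 80.0 gap 19.9 F [-0.4 -1.4  1.2]
```

View pics/r1.png

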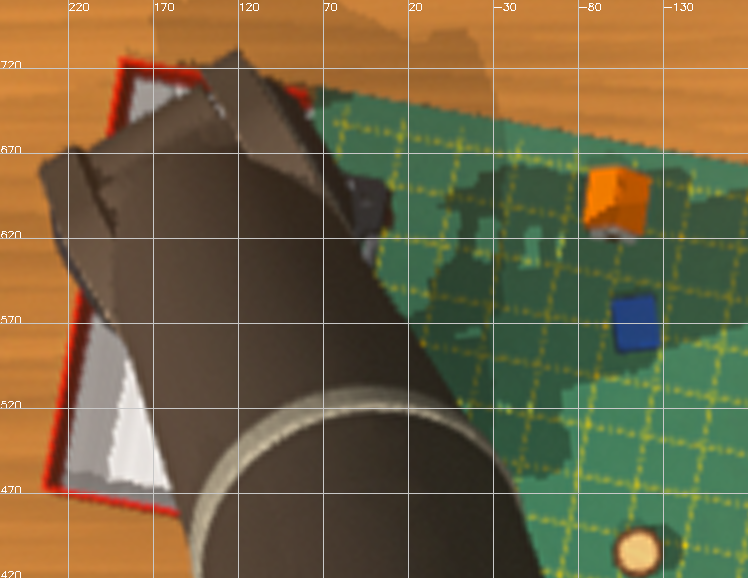

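The arm hides the ply. The house, blue (636,322) and disc (638,550) have not moved, and the -y force shows that it is pushing. Finishing the sweep, backing off, lifting, and moving back towards blue.

```bash
python3 -m crank '[[0.55,0.015,0,0,0],[0.55,0.015,0,0,0],[0.55,0.014,0,0,0],[0.55,0.012,0,0,0],[0.55,0.008,0,0,0],[0.55,0,0,0,0],[0.55,-0.02,0,0,0],[0.55,0,0,-0.04,0],[0.55,0,0,-0.05,0],[0.55,0,0,-0.02,0]]'
python3 -m crank '[[0.55,-0.045,0.012,0,0],[0.55,-0.045,0.012,0,0],[0.55,-0.045,0.012,0,0],[0.55,-0.045,0.012,0,0],[0.55,-0.045,0.012,0,0],[0.55,-0.035,0,0,0],[0.55,0,0,0,0],[0.55,0,0,0,0]]'
python3 -c "
from h import *
st()
cv2.imwrite('pics/r2.png',rect(manip.read_camera('top'),17,420,760,-180,260,1.7))"
```

```text
clock: 5.45
tcp_pos: [550.4, 107.5, 121.6]
tcp_rot: [0.001, 0.766, 0.643, 0.002]
ft_force: [0.1, 0.8, -0.1]
finger_gap: 19.9
grasp_force: 0.0
clock: 6.25
tcp_pos: [562.2, -160.0, 117.5]
tcp_rot: [-0.0, 0.767, 0.642, -0.0]
ft_force: [-0.2, 0.9, -0.8]
finger_gap: 20.0
grasp_force: 0.0
t 6.25 u,v (np.float64(-98.1), np.float64(30.8)) z 117.5 yaw x 79.9 gap 20.0 F [-0.2  0.9 -0.8]
```

View pics/r2.png

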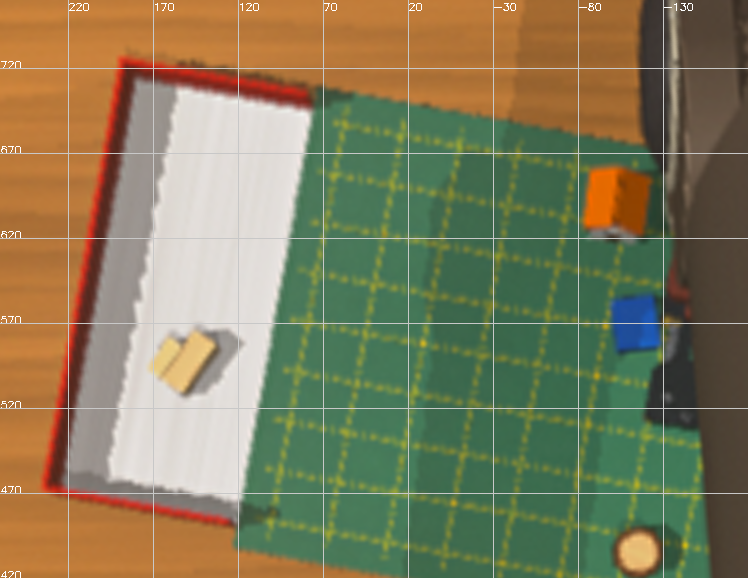

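The ply lies in the tray (183,360), well past the open edge, and the house and blue are unmoved. Now blue.

```bash
python3 -m crank '[[0.55,0,0,0.045,0],[0.55,0,0,0.045,0],[0.55,0,0,0.02,0],[0.55,0,0,0,0],[0.55,0,0,0,0],[0.55,0.01,0,0,0],[0.55,0.012,0,0,0],[0.55,0.015,0,0,0],[0.55,0.015,0,0,0],[0.55,0.015,0,0,0],[0.55,0.015,0,0,0],[0.55,0.015,0,0,0]]'
python3 -m crank '[[0.55,0.015,0,0,0],[0.55,0.015,0,0,0],[0.55,0.015,0,0,0],[0.55,0.015,0,0,0],[0.55,0.015,0,0,0],[0.55,0.015,0,0,0],[0.55,0.015,0,0,0],[0.55,0.015,0,0,0],[0.55,0.015,0,0,0],[0.55,0.015,0,0,0]]'
python3 -c "
from h import *
st()"
```

```text
clock: 7.5
tcp_pos: [579.8, -61.6, 7.7]
tcp_rot: [0.0, 0.766, 0.643, 0.0]
ft_force: [-0.3, -1.2, 0.7]
finger_gap: 20.0
grasp_force: 0.2
clock: 8.5
tcp_pos: [605.8, 85.8, 7.6]
tcp_rot: [0.0, 0.766, 0.643, 0.0]
ft_force: [0.1, -0.5, -0.8]
finger_gap: 19.8
grasp_force: 0.1
t 8.5 u,v (np.float64(151.5), np.float64(32.0)) z 7.6 yaw x 80.0 gap 19.8 F [ 0.1 -0.5 -0.8]
```

```bash
python3 -m crank '[[0.55,0.013,0,0,0],[0.55,0.011,0,0,0],[0.55,0.007,0,0,0],[0.55,0,0,0,0],[0.55,-0.02,0,0,0],[0.55,0,0,-0.04,0],[0.55,0,0,-0.05,0],[0.68,0,0,-0.02,0]]'
python3 -m crank '[[0.68,-0.04,-0.02,0,0],[0.68,-0.04,-0.02,0,0],[0.68,-0.04,-0.02,0,0],[0.68,-0.04,-0.02,0,0],[0.68,-0.04,-0.02,0,0],[0.68,-0.04,-0.02,0,0],[0.68,-0.04,-0.013,0,0],[0.68,0,0,0,0],[0.68,0,0,0,0]]'
python3 -c "
from h import *
st()
cv2.imwrite('pics/r3.png',rect(manip.read_camera('top'),17,400,740,-180,260,1.7))"
```

```text
clock: 9.3
tcp_pos: [609.4, 94.9, 122.0]
tcp_rot: [0.001, 0.766, 0.642, 0.002]
ft_force: [0.4, 0.4, 0.7]
finger_gap: 16.1
grasp_force: 0.0
clock: 10.2
tcp_pos: [427.5, -158.8, 117.9]
tcp_rot: [0.0, 0.767, 0.642, -0.0]
ft_force: [0.0, 0.6, 0.3]
finger_gap: 13.6
grasp_force: 0.0
t 10.2 u,v (np.float64(-119.9), np.float64(-102.1)) z 117.9 yaw x 79.8 gap 13.6 F [0.  0.6 0.3]
```

View pics/r3.png

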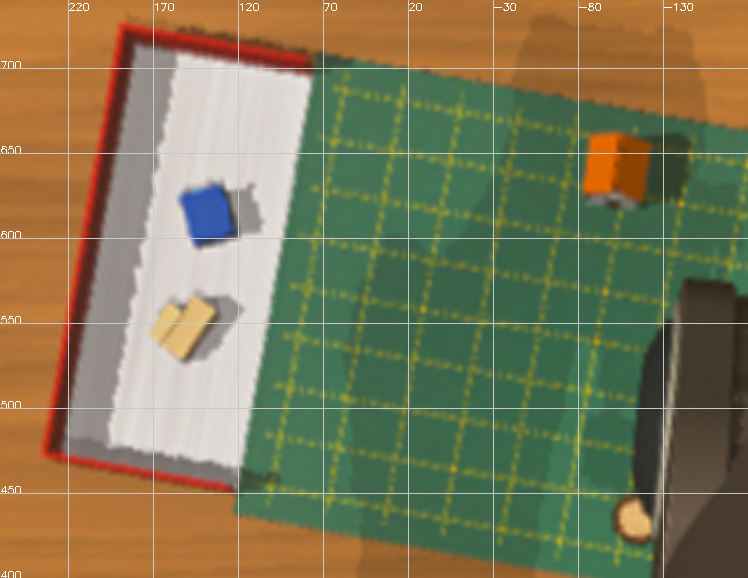

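Blue is in the tray (209,214) next to the ply (183,328), the house is unmoved, and the disc (635,518) is just ahead of the fingers. Sweeping the disc with a slight inward drift.

```bash
python3 -m crank '[[0.68,0,0,0.045,0],[0.68,0,0,0.045,0],[0.68,0,0,0.02,0],[0.68,0,0,0,0],[0.68,0,0,0,0],[0.68,0.01,0,0,0],[0.68,0.012,0,0,0],[0.68,0.014,0,0,0],[0.68,0.014,0.001,0,0],[0.68,0.014,0.001,0,0],[0.68,0.014,0.001,0,0],[0.68,0.014,0.001,0,0]]'
python3 -m crank '[[0.68,0.014,0.001,0,0],[0.68,0.014,0.001,0,0],[0.68,0.014,0.001,0,0],[0.68,0.014,0.001,0,0],[0.68,0.014,0.001,0,0],[0.68,0.014,0.001,0,0],[0.68,0.014,0.001,0,0],[0.68,0.014,0.001,0,0],[0.68,0.014,0,0,0],[0.68,0.014,0,0,0]]'
python3 -c "
from h import *
st()"
```

```text
clock: 11.45
tcp_pos: [448.6, -65.7, 8.4]
tcp_rot: [0.0, 0.766, 0.643, 0.001]
ft_force: [0.5, -0.3, 0.7]
finger_gap: 13.7
grasp_force: 0.1
clock: 12.45
tcp_pos: [480.2, 70.2, 7.6]
tcp_rot: [-0.0, 0.766, 0.643, -0.0]
ft_force: [0.0, -1.5, 0.8]
finger_gap: 14.3
grasp_force: 0.4
t 12.45 u,v (np.float64(114.6), np.float64(-89.2)) z 7.6 yaw x 80.0 gap 14.3 F [ 0.  -1.5  0.8]
```

```bash
python3 -m crank '[[0.68,0.014,0,0,0],[0.68,0.014,0,0,0],[0.68,0.013,0,0,0],[0.68,0.011,0,0,0],[0.68,0.008,0,0,0],[0.68,0.004,0,0,0],[0.68,0,0,0,0],[0.68,-0.02,0,0,0],[0.68,0,0,-0.04,0],[0.68,0,0,-0.05,0],[0.68,0,0,-0.02,0]]'
python3 -m crank '[[0.68,-0.04,0,-0.01,0],[0.68,-0.045,0,-0.01,0],[0.68,-0.045,0,-0.01,0],[0.68,-0.045,0,-0.01,0],[0.68,-0.045,0,-0.01,0],[0.68,-0.04,0,0,0],[0.68,0,0,0,0],[0.68,0,0,0,0],[0.68,0,0,0,0]]'
python3 -c "
from h import *
st()
cv2.imwrite('pics/r4.png',rect(manip.read_camera('top'),17,400,740,-180,260,1.7))"
```

```text
clock: 13.55
tcp_pos: [489.1, 112.2, 121.3]
tcp_rot: [0.001, 0.766, 0.643, 0.002]
ft_force: [0.5, 0.4, -0.8]
finger_gap: 14.0
grasp_force: 0.0
clock: 14.45
tcp_pos: [442.6, -142.7, 167.5]
tcp_rot: [-0.0, 0.766, 0.643, 0.0]
ft_force: [0.5, -0.0, 0.2]
finger_gap: 14.3
grasp_force: 0.0
t 14.45 u,v (np.float64(-101.5), np.float64(-89.9)) z 167.5 yaw x 80.1 gap 14.3 F [ 0.5 -0.   0.2]
```

View pics/r4.png

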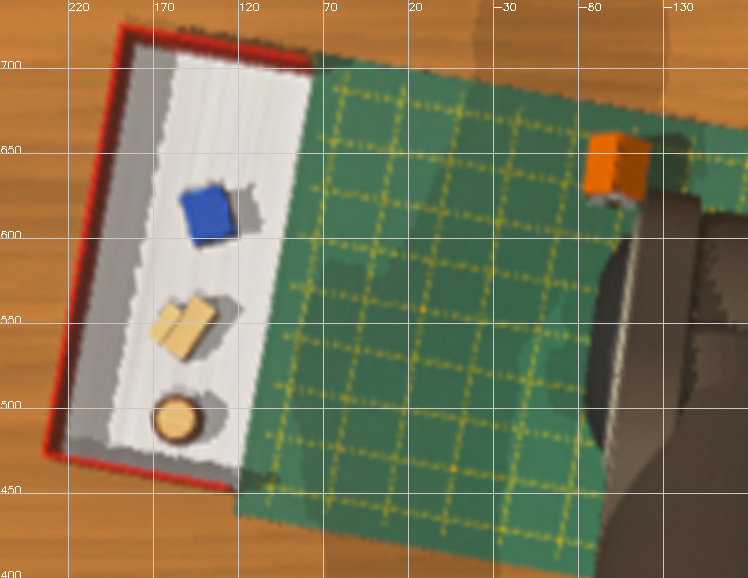

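All three offcuts lie in the tray: blue (209,214), ply (183,328) and disc (178,418). Each is more than 40 mm past the edge. The house is unmoved and the arm is clear.

```bash
python3 -c "
from station import manip
print(manip.hand_in())"
```

```text
the job is handed in; nothing more can be done
None
```

I swept the plywood piece, the blue block and the disc into the scrap tray and handed the job in at about 14.5 s; the last picture showed all three inside the tray and the house where it was, though hand-in returned no verdict.

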